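Fish the spatula out of the covered utensil tray and hold it out

ROBOT

A 6-joint arm with a two-finger parallel gripper is mounted at the origin on a cart in front of the work surface, level with it; the furniture and walls round the work are solid. World frame = base frame: x ahead of the robot, y to its left, z up, the work surface at z = 0. Lengths are in m, angles in rad, forces in N, time in s.
With the tool pointing down it reaches from about 0.275 to 0.85 m from the base axis. Payload 5.2 kg.
Tool frame: the origin (TCP) lies on the centre line of the jaws, within the pads' length; the fingertips stand 8 mm ahead of it and the grasp point (between the pads) lies 11 mm behind it; z points along the fingers, y is the line along which they close (so a half turn about z gives the same grasp; the last joint's range is limited). The gripper opens to 85 mm and grips with 20 to 120 N. Pads are 22 mm wide; open, the fingers measure 114 mm over their backs; the gripper's body (76 mm by 85 mm) begins 54 mm behind the grasp point. The pads swing forward as they close: fully open they stand 13 mm farther back than shut.
Start: joints at [1.119, 0.259, 1.535, -0, 1.348, -0.203], TCP at [0.135, 0.533, 0.239] pointing down, gripper open.
Joint ranges: [-3.14, 3.14], [-0.91, 2.08], [0.19, 2.58], [-1.22, 4.36], [0.22, 2.71], [-3.12, 3.12]. Speed limits (rad/s): [2.57, 2.57, 3.14, 3.14, 3.14, 3.14].

INTERFACE

Orientations are given as a unit quaternion [x, y, z, w].
In Python, from station import manip, cams gives the robot as it stands.
- The arm moves only by the tool jog_arm, never from a script. Its argument "steps" is a list of rows, each a list of 3 entries, a list of its own where there are three numbers: the shift along the tool's x, y, z in mm, then the turn, a rotation vector about the tool's x, y, z in degrees, then the opening, from -1 (shut) to 1 (fully open), so that 0 is half open. A call has 1 to 12 rows; each row is the pose to reach, as a shift and turn from the pose commanded when the call began, along the tool's axes at that moment; what a row does not reach only later rows make up. A row lasts 1/8 s, in which the tool goes at most 62.5 mm and 10.7 degrees, less where a joint would pass 70% of its speed; a pose out of reach is approached as far as the arm can. A call with a gripper value outside its range is refused whole. The fingers move at their own pace and stop on an object; "force" is the grip in N (left out, the last holds). Time passes only in rows, so rows that repeat a pose let the fingers close. It gives the time, the measured TCP pose, the force, the opening and the grip force at its end, in the units of the state.
- manip.observe(): the state, without advancing time (a new reading comes with each control period).
- cams.get_image(name): name is "side" or "top"; returns the picture (400x640x3 uint8, red, green, blue); there is no depth.
- cams.get_calibration(name): a dict with "K" (3x3 intrinsics, pixels), "rvec" (rotation vector, rad) and "tvec" (3), from world to camera coordinates, as OpenCV has them. Camera axes: x right, y down, z forward; pixel columns grow to the right and rows downward; lengths in m; the calibration is good to about 2 mm. A picture is of the moment at which its call begins. get_calibration takes no time and is no camera call.
- manip.close_job(): hands the job in; it is judged then, once.
The state is a dict: "time_s": time; "joint_positions": joint angles; "joint_velocities": joint speeds; "joint_efforts": joint torques, N m; "tool_pos": TCP position; "tcp_rot": TCP orientation; "contact_force": force on the tool from outside, world axes, zero at the start; "torque": the same for the moment, N m; "width": opening from 0.0 (shut) to 1.0 (fully open); "gripper_force": force on a finger pad.
Only numpy, scipy, OpenCV 4.12 (cv2) and the standard library are available. Lean on these libraries where they do the work, as an engineer would, in place of code of your own. Each camera call takes 0.05 s, during which the arm holds its last target. There are 200 camera calls.

TASK

The red spatula has slid in under the clear cover of the wooden utensil tray and is too long to lift straight out. Take it by the handle, tilt it and draw it out through the opening at the tray's open end, then hold it still beyond that end, completely outside the tray and all of it at least 10 cm above the worktop, ready for me to take: finish while still holding it in the gripper. Leave the white cup, the shot glass and the small steel pitcher where they stand.

Things in the scene. Friction and masses are not known exactly. Their poses are not given: they have to be found in the camera images.
- utensil_tray: Pale wooden tray, fixed, 252 x 172 mm. Origin: underside centre; x along it to the open end, z up. Floor and walls 6 mm thick; walls 52 mm high, at the open end (outer face x = 126 mm) only 46. Fixed clear cover, z = 52 to 56 mm, from the closed end to x = 24 mm (steel trim). The only opening: x = 24 to 120 mm, 160 mm wide.
- opening (a point): Centre of the tray's uncovered opening, 72 mm from the tray's centre towards the open end, 52 mm above the worktop; axes as the tray's.
- spatula: Rigid spatula, 200 mm long, 0.07 kg, flat on the tray floor, handle under the opening, blade under the cover. Origin: underside centre at mid-length; x to the handle end (+100 mm), z up. Brown flat-sided wooden handle 18 mm wide (y), 14 thick, x = -26 to 100 mm; slim neck; red blade 42 mm wide, 8 thick, round end at x = -100 mm.
- handle_end (a point): Middle of the spatula handle's end face, 7 mm above the underside; axes as the spatula's.
- grip_place (a point): Point on the handle's centre line, 38 mm from the handle end, mid-thickness; lies under the opening at the start. A good place to grip the handle across its 18 mm width; axes as the spatula's.
- blade_tip (a point): The far end of the red blade, on the centre line at mid-thickness, 200 mm from the handle end; axes as the spatula's.
- white_cup: White espresso cup standing upright, loose, 63 x 82 x 56 mm with its ear. Bystander. Origin: centre of its underside.
- shot_glass: Clear shot glass standing upright, loose, 49 mm across, 58 mm high. Bystander. Origin: centre of its underside.
- small_pitcher: Small steel milk pitcher standing upright, loose, 75 x 96 x 96 mm. Bystander. Origin: centre of its underside.
Not all that is in view belongs to the job. Of the things like the spatula, leave any that is black; of the rest the smaller one is meant.

How it is judged:
On the way:
1. the spatula, held in the gripper, is tilted so that its handle end stands up out of the opening while its blade is still under the cover (z of handle_end in the frame of utensil_tray above 0.056 m and z of blade_tip in the frame of utensil_tray below 0.05 m and x of blade_tip in the frame of utensil_tray below 0.024 m and contact force between spatula and the fingers above 1 N), for 0.1 s.
At the end, for the whole second after the job is handed in: Gripper holds the spatula (over 1 N, slower than 3 cm/s); handle end and blade tip both beyond the outer face of the tray's open end (126 mm from its centre) and over 95 mm above the worktop; it touches no tray or bystander; cup, glass and pitcher within 20 mm of their starts (x of each of blade_tip, handle_end in the frame of utensil_tray above 0.126 m and height (world z) of each of blade_tip, handle_end above 0.095 m and contact force between spatula and the fingers above 1 N and contact force between spatula and utensil_tray below 0.05 N and contact force between spatula and white_cup below 0.05 N and contact force between spatula and shot_glass below 0.05 N and contact force between spatula and small_pitcher below 0.05 N and linear speed of spatula below 0.03 m/s and distance of each of white_cup, shot_glass, small_pitcher from where it was at the start of the episode below 0.02 m); the arm keeps its last pose, push and grip.
It fails at once if a bystander is pushed more than 20 mm or tipped (distance of any of white_cup, shot_glass, small_pitcher from where it was at the start of the episode above 0.02 m or angle between any of white_cup, shot_glass, small_pitcher's own z axis and vertical above 0.3 rad).
It also fails if it takes over 38 s, if anything falls off the work surface, if the arm or the gripper's body presses on something with over 40 N, if the wrist force passes 120 N, or if a joint passes its speed limit or range.

## Working session

There is one attempt and no reset: what is moved stays moved. The work goes in short steps, Python scripts to look and compute and a tool call to move; the robot and the scene stay as the last step left them, time stands still between calls to the robot, and variables do not carry over. Pictures are saved under pics/ and viewed, at most 10 in all, crops included, and the job is handed in when it is done.

Besides the shell and the picture viewer there is one more tool, called as name([rows], argument=value, ...), one row to a line, values as JSON. jog_arm: Moves the arm, as the interface text tells. Its arguments: {"type":"object","properties":{"steps":{"type":"array","items":{"type":"array"}},"force":{"type":"number"}},"required":["steps"]}

```bash
mkdir -p pics
python3 - <<'E'
from station import manip,cams
import cv2,numpy as np
for n in("top","side"):
    im=cams.get_image(n); cv2.imwrite(f"pics/{n}0.png",im[:,:,::-1]); c=cams.get_calibration(n)
    R=cv2.Rodrigues(np.array(c["rvec"]))[0]; print(n,np.round(c["K"],1).tolist(),(-R.T@np.array(c["tvec"]).ravel()).round(3),R.round(2).tolist())
s=manip.observe();print(s["time_s"],s["tool_pos"],s["tcp_rot"],s["width"])
E
```

```text
top [[431.3, 0.0, 316.2], [0.0, 431.3, 200.1], [0.0, 0.0, 1.0]] [ 0.251 -0.04   1.434] [[0.05, -1.0, 0.0], [-0.97, -0.05, -0.22], [0.22, 0.01, -0.98]]
side [[364.4, 0.0, 311.8], [0.0, 364.4, 197.5], [0.0, 0.0, 1.0]] [0.153 0.361 0.915] [[-0.71, -0.7, 0.01], [-0.59, 0.59, -0.56], [0.39, -0.4, -0.83]]
0.1 [0.13519588 0.53265112 0.23856693] [ 1.24101251e-01  9.92269211e-01 -7.79197058e-04 -2.93137735e-04] 0.9966999161599149
```

View pics/top0.png

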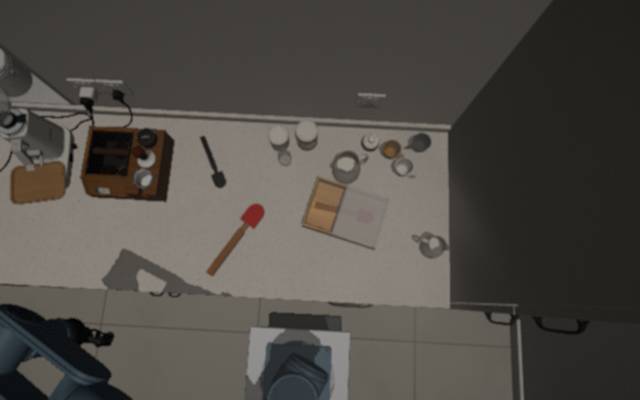

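View pics/side0.png

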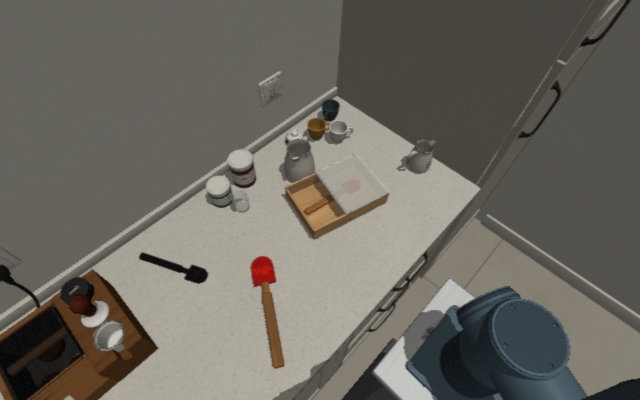

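The top view shows the tray at about (345,212) with its open end facing left (+y). The small spatula's blade is near (365,215). The decoy spatulas, one large red and one black, lie to the left. Next I'll zoom in on the tray.

Run:
```python
import cv2
a=cv2.imread("pics/top0.png")[165:260,295:395];b=cv2.imread("pics/side0.png")[145:245,275:395]
cv2.imwrite("pics/topc.png",cv2.convertScaleAbs(cv2.resize(a,None,fx=6,fy=6,interpolation=cv2.INTER_CUBIC),alpha=1.5))
cv2.imwrite("pics/sidec.png",cv2.resize(b,None,fx=6,fy=6,interpolation=cv2.INTER_CUBIC))
```

```text
(no output)
```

View pics/topc.png

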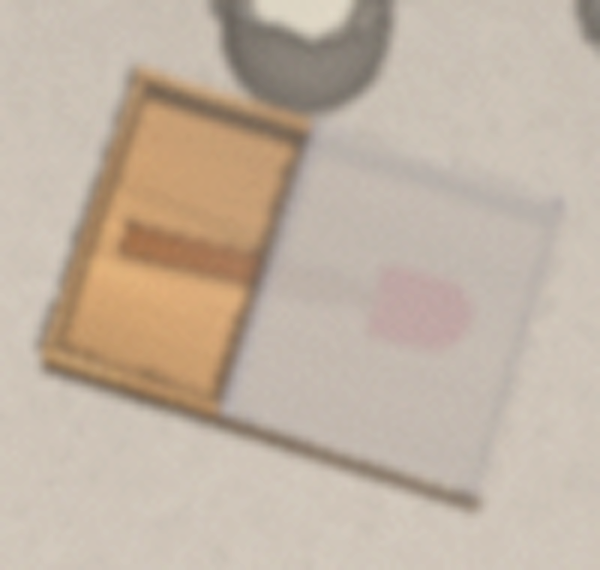

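View pics/sidec.png

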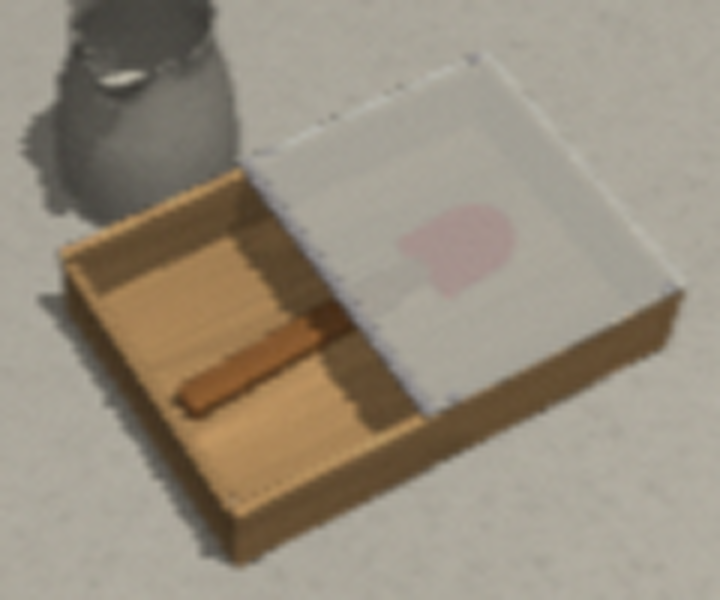

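Top crop: trim (310,125)-(222,408), cover's closed corners (562,203) and (480,500), handle end about (123,239), blade tip (470,308). Side crop: trim (242,165)-(425,415), closed corners (480,55) and (685,290), handle end about (190,393), blade tip (515,225). The pitcher stands close to the tray's far wall.

```bash
cat > h.py <<'E'
from station import manip,cams
import cv2,numpy as np
def cast(n,uv,z):
    c=cams.get_calibration(n); K=np.array(c["K"]);R=cv2.Rodrigues(np.array(c["rvec"]))[0];t=np.array(c["tvec"]).ravel()
    o=-R.T@t; d=R.T@np.linalg.solve(K,[*uv,1]); return o+d*(z-o[2])/d[2]
off={"top":(295,165),"side":(275,145)}
def cc(n,uv,z): return cast(n,(np.array(uv)+.5)/6-.5+off[n],z)
E
python3 - <<'E'
from h import *
D=dict(top=dict(trimF=((308,125),.056),trimN=((222,408),.056),clF=((562,203),.056),clN=((480,497),.056),opF=((135,70),.052),opN=((42,352),.052),h1=((125,222),.02),h2=((120,257),.02),ht1=((262,252),.02),ht2=((255,284),.02),tip=((471,310),.014),b1=((380,268),.014),b2=((368,338),.014)),
side=dict(trimF=((242,163),.056),trimN=((427,415),.056),clF=((480,52),.056),clN=((687,290),.056),opF=((62,252),.052),opN=((236,512),.052),h1=((176,385),.02),h2=((203,402),.02),ht1=((333,303),.02),ht2=((355,322),.02),tip=((514,228),.014),b1=((398,242),.014),b2=((448,300),.014),))
P={n:{k:cc(n,*v) for k,v in d.items()} for n,d in D.items()}
for k in P["top"]: print(k,*[(P[n][k]*1000).round(1)[:2] for n in P])
m={"trimF":(24,-86),"trimN":(24,86),"clF":(-126,-86),"clN":(-126,86),"opF":(126,-86),"opN":(126,86)}
for sets in(["top"],["side"],["top","side"]):
    A=np.array([m[k] for n in sets for k in m],float); B=np.array([P[n][k][:2]*1000 for n in sets for k in m])
    # tray y sign: far (pitcher) side determined by handedness
    for s in(1,-1):
        A2=A*[1,s];a=A2-A2.mean(0);b=B-B.mean(0);th=np.arctan2((a[:,0]*b[:,1]-a[:,1]*b[:,0]).sum(),(a*b).sum())
        R=np.array([[np.cos(th),-np.sin(th)],[np.sin(th),np.cos(th)]]);c=B.mean(0)-R@A2.mean(0);r=B-A2@R.T-c
        if abs(r).max()<30: print(sets,s,c.round(1),np.degrees(th).round(1),r.round(1).tolist())
# decoy + bystanders
for n,uv in(("top",(346,178)),("top",(285,163)),("top",(262,207)),("top",(211,273)),("top",(404,173))): print(uv,cast(n,uv,.0).round(3))
E
```

```text
trimF [ 617.7 -124.9] [ 616.5 -128.4]
trimN [458.3 -85. ] [453.2 -83.5]
clF [ 581.4 -265.3] [ 580.4 -267.4]
clN [ 418.1 -224.5] [ 411.7 -224.1]
opF [644.9 -28.1] [642.1 -29.6]
opN [484.   13.5] [481.3  13.3]
h1 [565.5 -27. ] [563.1 -29. ]
h2 [545.4 -25.3] [547.  -31.4]
ht1 [ 552.7 -104.3] [ 542.3 -117.9]
ht2 [ 534.3 -101.2] [ 526.8 -117.3]
tip [ 527.4 -222.5] [ 511.1 -220.7]
b1 [ 548.4 -171. ] [ 547.2 -172.1]
b2 [ 508.3 -165.6] [ 505.4 -163.1]
['top'] 1 [ 532.  -126.8] 75.2 [[-3.6, 0.7], [3.3, -3.4], [-1.5, 5.3], [1.5, 2.1], [-2.5, -1.2], [2.9, -3.5]]
['side'] 1 [ 528.8 -127.7] 74.8 [[-1.6, -1.3], [1.1, -1.6], [1.8, 4.4], [-1.0, 2.6], [-2.7, -0.9], [2.4, -3.2]]
['top', 'side'] 1 [ 530.4 -127.2] 75.0 [[-2.0, 1.4], [4.8, -3.2], [0.6, 5.9], [3.5, 2.1], [-1.2, -0.3], [4.0, -3.2], [-3.2, -2.0], [-0.4, -1.8], [-0.4, 3.8], [-3.0, 2.6], [-4.0, -1.8], [1.3, -3.5]]
(346, 178) [ 0.659 -0.128  0.   ]
(285, 163) [0.701 0.086 0.   ]
(262, 207) [0.541 0.153 0.   ]
(211, 273) [0.312 0.302 0.   ]
(404, 173) [ 0.688 -0.327  0.   ]
```

jog_arm([
  [[-100, -90, 30], [0, 0, 15], 1],
  [[-150, -130, 50], [0, 0, 25], 1],
  [[-200, -175, 50], [0, 0, 35], 1],
  [[-250, -220, 50], [0, 0, 44], 1],
  [[-300, -265, 50], [0, 0, 53], 1],
  [[-350, -305, 50], [0, 0, 62], 0.5],
  [[-400, -350, 50], [0, 0, 71], 0.2],
  [[-450, -395, 50], [0, 0, 80], 0.2],
  [[-500, -440, 50], [0, 0, 86.2], 0.2],
  [[-547.7, -478.1, 50], [0, 0, 86.2], 0.2],
  [[-547.7, -478.1, 60], [0, 0, 86.2], 0.2],
  [[-547.7, -478.1, 80], [0, 0, 86.2], 0.2],
], force=50)

```text
time_s: 1.6
tool_pos: [0.5508, -0.0682, 0.1599]
tcp_rot: [0.769, 0.639, 0.001, 0.002]
contact_force: [0.9, 0.5, -1.0]
width: 0.596
gripper_force: 0.0
```

jog_arm([
  [[0, 0, 0], [0, 0, 0], 0.2],
  [[0, 0, 0], [0, 0, 0], 0.2],
  [[0, 0, 0], [0, 0, 0], 0.2],
])

```text
time_s: 1.98
tool_pos: [0.5481, -0.064, 0.1599]
tcp_rot: [0.768, 0.64, 0.0, 0.0]
contact_force: [0.3, 0.1, 0.3]
width: 0.597
gripper_force: 0.0
```

Run:
```python
from h import *
s=manip.observe();print(s["time_s"],s["tool_pos"],s["tcp_rot"],s["width"])
im=cams.get_image("side")[110:250,240:400];cv2.imwrite("pics/s1.png",cv2.resize(im[:,:,::-1],None,fx=4,fy=4,interpolation=cv2.INTER_CUBIC))
```

```text
1.975 [ 0.54808826 -0.06399131  0.15993446] [7.68173227e-01 6.40242027e-01 1.80624075e-04 8.77789096e-05] 0.5972095144719588
```

View pics/s1.png

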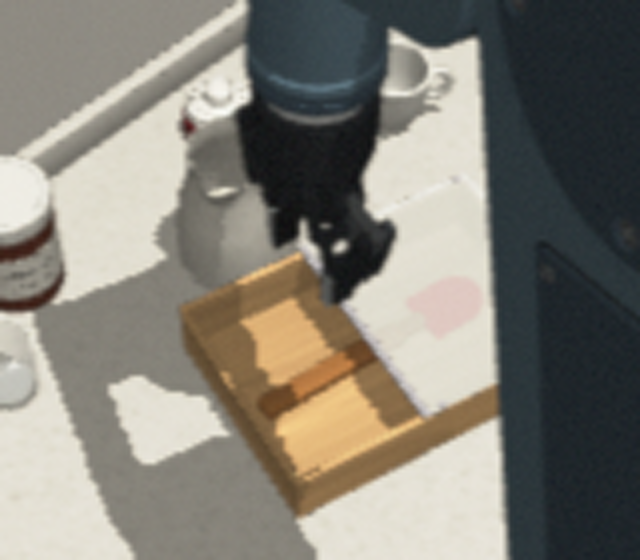

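The gripper is centred above the handle and clear of the pitcher. The handle end is at crop (272,400). Descending now.

jog_arm([
  [[0, 0, 50], [0, 0, 0], 0.2],
  [[0, 0, 90], [0, 0, 0], 0.2],
  [[0, 0, 120], [0, 0, 0], 0.2],
  [[0, 0, 135], [0, 0, 0], 0.2],
  [[0, 0, 142], [0, 0, 0], 0.2],
  [[0, 0, 144], [0, 0, 0], 0.2],
  [[0, 0, 144], [0, 0, 0], 0.2],
  [[0, 0, 144], [0, 0, 0], 0.2],
], force=50)

```text
time_s: 3.02
tool_pos: [0.5491, -0.0654, 0.0162]
tcp_rot: [0.769, 0.64, 0.0, 0.001]
contact_force: [-0.9, -0.0, 0.2]
width: 0.6
gripper_force: 0.0
```

jog_arm([
  [[0, 0, 0], [0, 0, 0], -1],
  [[0, 0, 0], [0, 0, 0], -1],
  [[0, 0, 0], [0, 0, 0], -1],
  [[0, 0, 0], [0, 0, 0], -1],
  [[0, 0, 0], [0, 0, 0], -1],
  [[0, 0, 0], [0, 0, 0], -1],
])

```text
time_s: 3.78
tool_pos: [0.5489, -0.0653, 0.0158]
tcp_rot: [0.769, 0.64, 0.0, 0.0]
contact_force: [-0.4, 0.5, 5.7]
width: 0.193
gripper_force: 50.8
```

jog_arm([
  [[0, 0, -2], [0, 0, 0], -1],
  [[0, 0, -6], [0, 1, 0], -1],
  [[0, 0, -9], [0, 2.5, 0], -1],
  [[0, 0, -14], [0, 4, 0], -1],
  [[0, 0, -18.5], [0, 6, 0], -1],
  [[0, 0, -23], [0, 7.5, 0], -1],
  [[0, 0, -27.5], [0, 9, 0], -1],
  [[0, 0, -32], [0, 10.5, 0], -1],
  [[0, 0, -35.5], [0, 12, 0], -1],
  [[0, 0, -35.5], [0, 12, 0], -1],
  [[0, 0, -35.5], [0, 12, 0], -1],
])

```text
time_s: 5.15
tool_pos: [0.5484, -0.0651, 0.0507]
tcp_rot: [0.764, 0.636, 0.08, -0.067]
contact_force: [0.1, -0.7, -0.9]
width: 0.195
gripper_force: 50.1
```

Run:
```python
from h import *
im=cams.get_image("side")[110:250,240:400];cv2.imwrite("pics/s2.png",cv2.resize(im[:,:,::-1],None,fx=4,fy=4,interpolation=cv2.INTER_CUBIC))
```

```text
(no output)
```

View pics/s2.png

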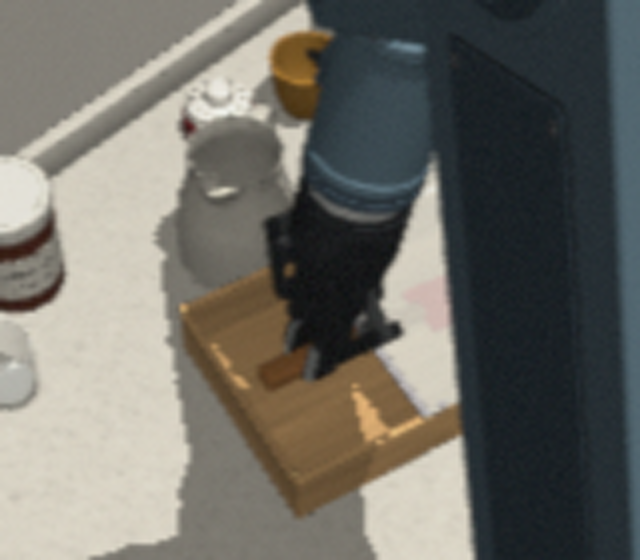

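The handle is held and has risen: its end moved from crop (272,400) to (272,375), with negligible outside force. Next I draw along the handle axis, with a first stretch to check for contact.

jog_arm([
  [[8, 0, 0], [0, 0, 0], -1],
  [[18, 0, 0], [0, 0, 0], -1],
  [[30, 0, 0], [0, 0, 0], -1],
  [[42, 0, 0], [0, 0, 0], -1],
  [[54, 0, 0], [0, 0, 0], -1],
  [[60, 0, 0], [0, 0, 0], -1],
  [[60, 0, 0], [0, 0, 0], -1],
  [[60, 0, 0], [0, 0, 0], -1],
])

```text
time_s: 6.2
tool_pos: [0.5591, -0.0077, 0.0632]
tcp_rot: [0.764, 0.636, 0.08, -0.067]
contact_force: [-0.2, -0.5, -0.8]
width: 0.193
gripper_force: 50.1
```

jog_arm([
  [[12, 0, 0], [0, 0, 0], -1],
  [[28, 0, 0], [0, 0, 0], -1],
  [[46, 0, 0], [0, 0, 0], -1],
  [[64, 0, 0], [0, 0, 0], -1],
  [[84, 0, 0], [0, 0, 0], -1],
  [[104, 0, 0], [0, 0, 0], -1],
  [[124, 0, 0], [0, 0, 0], -1],
  [[144, 0, 0], [0, 0, 0], -1],
  [[164, 0, 0], [0, 0, 0], -1],
  [[184, 0, 0], [0, 0, 0], -1],
  [[196, 0, 0], [0, 0, 0], -1],
  [[200, 0, 0], [0, 0, 0], -1],
])

```text
time_s: 7.7
tool_pos: [0.5945, 0.1861, 0.105]
tcp_rot: [0.764, 0.637, 0.08, -0.067]
contact_force: [0.2, -0.4, -0.4]
width: 0.191
gripper_force: 50.1
```

jog_arm([
  [[5, 0, -15], [0, 0, 0], -1],
  [[10, 0, -40], [0, 0, 0], -1],
  [[20, 0, -65], [0, 0, 0], -1],
  [[30, 0, -90], [0, 0, 0], -1],
  [[40, 0, -110], [0, 0, 0], -1],
  [[50, 0, -120], [0, 0, 0], -1],
  [[50, 0, -120], [0, 0, 0], -1],
  [[50, 0, -120], [0, 0, 0], -1],
  [[50, 0, -120], [0, 0, 0], -1],
  [[50, 0, -120], [0, 0, 0], -1],
])

```text
time_s: 8.95
tool_pos: [0.5987, 0.2083, 0.2318]
tcp_rot: [0.765, 0.636, 0.08, -0.067]
contact_force: [-0.4, 0.4, -0.9]
width: 0.19
gripper_force: 50.1
```

Run:
```python
from h import *
s=manip.observe();p=np.array(s["tool_pos"]);from scipy.spatial.transform import Rotation as Q
R=Q.from_quat(s["tcp_rot"]).as_matrix();u=np.array([np.cos(np.radians(75)),np.sin(np.radians(75)),0])
for n,d in(("end",38),("tip",-162)):
    q=p+R@[d/1000,0,.003];print(n,q.round(3),(q-[.530,-.127,0])@u)
im=cams.get_image("side")[:400,160:480];cv2.imwrite("pics/s3.png",cv2.resize(im[:,:,::-1],None,fx=1.5,fy=1.5))
im=cams.get_image("top")[120:280,200:440];cv2.imwrite("pics/t3.png",cv2.resize(im[:,:,::-1],None,fx=3,fy=3,interpolation=cv2.INTER_CUBIC))
```

```text
end [0.606 0.245 0.237] 0.37932865164619667
tip [0.57  0.053 0.195] 0.18428969609855378
```

View pics/s3.png

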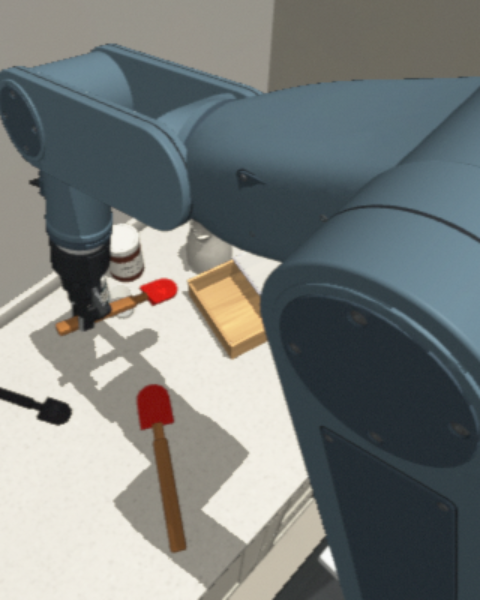

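View pics/t3.png

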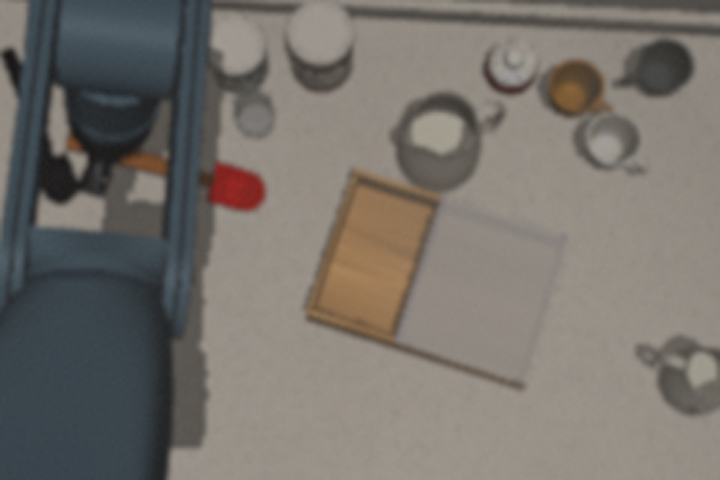

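The spatula is held beyond the open end. The blade tip is at top crop (264,190), well left of the tray edge (310–350). The glass at (255,113), the cup at (610,140) and both pitchers are undisturbed.

```bash
python3 -c "
from station import manip
print(manip.close_job())"
```

```text
the job is handed in; nothing more can be done
None
```

The red spatula is out of the tray and the job is handed in: the gripper holds it still, about 58 mm or more past the open end and at least 19 cm above the worktop, and the cup, glass and pitcher look undisturbed in the last picture.

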